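Find the balance point of a ballasted bar

ROBOT

A 6-joint arm with a two-finger parallel gripper is mounted at the origin on a cart in front of the work surface, level with it; the furniture and walls round the work are solid. World frame = base frame: x ahead of the robot, y to its left, z up, the work surface at z = 0. Lengths are in mm, angles in degrees, forces in N, time in s.
With the tool pointing down it reaches from about 300 to 850 mm from the base axis. Payload 4.2 kg.
Tool frame: the origin (TCP) lies on the centre line of the jaws, within the pads' length; the fingertips stand 14 mm ahead of it and the grasp point (between the pads) lies 5 mm behind it; z points along the fingers, y is the direction in which the jaws open and shut (so a half turn about z gives the same grasp; the last joint's range is limited). The gripper opens to 91 mm and grips with 3 to 60 N. Pads are 32 mm wide; open, the fingers measure 118 mm over their backs; the gripper's body (76 mm by 178 mm) begins 60 mm behind the grasp point.
Start: joints at [63.999, 18.312, 89.639, -0, 72.044, -1.146], TCP at [241.689, 521.755, 227.976] pointing down, gripper open.
Joint ranges: [-177.97, 177.97], [-48.28, 115.42], [12.27, 149.76], [-77.06, 257.06], [2.81, 150.46], [-146.56, 146.56]. Speed limits (degrees/s): [147.25, 147.25, 180, 180, 180, 180].

INTERFACE

Orientations are given as [roll, pitch, yaw] about the fixed x, y, z axes, in that order (R = Rz(yaw) Ry(pitch) Rx(roll)).
In Python, from workcell import env gives the robot as it stands.
- The arm moves only by the tool play_rows, never from a script. Its argument "increments" is a list of rows, each a list of 5 numbers: the shift along the world's x, y, z in mm, then the turn about the world's z in degrees, then the closure, from 0 (fully open) to 1 (shut). In form: [[x, y, z, yaw, fingers], ...]. A call has 1 to 20 rows; each row shifts and turns the commanded pose from where the row before left it; what a row does not reach is not made up. A row lasts 1/8 s, in which the tool goes at most 62.5 mm and 10.7 degrees, less where a joint would pass 70% of its speed; a pose out of reach is approached as far as the arm can. A call is refused whole if a number of a shift passes 62.5 or a number of a turn 10.7, either way. A call with a gripper value outside its range is refused whole. The fingers move at their own pace and stop on an object; "newtons" is the grip in N (left out, the last holds). Time passes only in rows, so rows that do not move let the fingers close. It gives the time, the measured TCP pose, the force and the opening at its end, in the units of the state.
- env.state(): the state, without advancing time (a new reading comes with each control period).
- env.grab_frame(name): name is "side" or "top"; returns the picture (480x640x3 uint8, red, green, blue); there is no depth.
- env.calibration(name): a dict with "fx", "fy", "cx", "cy" (pixels), "dist_coeffs" ([k1, k2, p1, p2, k3] as OpenCV has them; the pictures are not rectified), "R" (3x3) and "t" (3): a world point X has camera coordinates R X + t. Camera axes: x right, y down, z forward; pixel columns grow to the right and rows downward; lengths in mm; the calibration is good to about 2 mm. A picture is of the moment at which its call begins. calibration takes no time and is no camera call.
- env.job_done(): hands the job in, once; it reports no verdict.
The state is a dict: "time_s": time; "qpos": joint angles; "qvel": joint speeds; "effort": joint torques, N m; "ee_pos": TCP position; "ee_rot": TCP orientation; "force": force on the tool from outside, world axes, zero at the start; "torque": the same for the moment, N m; "gripper_width": finger opening in mm.
Only numpy, scipy, OpenCV 4.12 (cv2) and the standard library are available. Lean on these libraries where they do the work, as an engineer would, in place of code of your own. Each camera call takes 0.05 s, during which the arm holds its last target.

TASK

Find where the white bar balances: slide the carriage under it by the blue tab and press the green rocker pad fully down to lift the bar at trial points, until it stays lifted level on the saddle, clear of both end rests. Whenever it tips, press the yellow pad to lower the saddle fully before sliding the carriage again. Do not touch the bar itself, and leave the other things on the worktop where they are.

Things in the scene. Friction and masses are not known exactly. Their poses are not given: they have to be found in the camera images.
- stand: the balance stand, fixed: grey base plate 150 mm (its x) by 270 mm (its y) by 12 mm. Origin: centre of the plate's underside, on the worktop; x points away from the robot, y along the bar, z up. Two dark steel posts with end rests for the bar stand at x = +45, y = +95 and -95 mm (each rest 20 mm long in y); rest tops 85 mm above the worktop, with side cheeks up to 118 mm and end stops (inner faces at y = +105 and -105 mm) up to 116 mm
- bar: white square bar, 200 mm long (its y), 22 x 22 mm in section, about 0.37 kg, lying loose on the two end rests, along y of the stand. Origin: middle of its underside; z up. A slug is fixed out of sight inside it, so its balance point is not in the middle: it can lie anywhere up to 42 mm either side of the middle
- bar_blue_end (a point): centre of the end face of the bar's blue end (outer 35 mm blue; its -y end, towards -y of the stand)
- bar_red_end (a point): centre of the end face of the bar's red end (outer 35 mm red; its +y end)
- carriage (a joint): position in m of the carriage along y of the stand, -0.05 to +0.05; 0 puts the saddle under the middle of the stand. It needs about 6 N to slide (more when pushed fast, about 60 N per m/s) and stays where it is left
- tab_top (a point): centre of the top of the carriage's upright blue push tab: 12 mm thick along the stand's y, 18 mm along x; its upper 27 mm stand free above the rocker. It lies at x = -50 mm and at the carriage's y in the stand, 125 mm above the worktop. Push it sideways (along y) to slide the carriage
- rocker (a joint): angle in rad of the rocker pedal on the carriage: 0 = saddle down (start), 0.5 = saddle fully up. It pivots 78 mm above the worktop below the blue tab, takes about 4 to 9 N at a pad, and stays where it is left. Halfway it leaves the saddle half up
- raise_pad (a point): centre of the top face of the rocker's green pad (30 x 26 mm), 42 mm to the -y side of the blue tab. It stands about 92 mm above the worktop with the saddle down; pressed down by about 20 mm, to the stop, it raises the saddle
- lower_pad (a point): centre of the top face of the rocker's yellow pad (30 x 26 mm), 42 mm to the +y side of the blue tab. Pressed down to the stop (about 20 mm) it lowers the saddle. When one pad is down the other is up
- saddle_top (a point): centre of the top of the lifting saddle under the bar, black rubber, 14 mm long along y: at the carriage's y and x = +45 mm in the stand. Down it is 5 mm below the bar, up it lifts the bar 11 mm off the end rests. A bar lifted more than about 7 mm from its balance point tips, its heavier side going down on to its end rest with a slope of 0.07 or more; just lifted, it may rock for a second or so before it settles
- phone: bystander: black phone 149x71x8 mm lying flat; origin centre of its underside
- tablet_tub: bystander: white tub with a blue lid, 68 mm across, 82 mm high; origin centre of its underside
- beaker: bystander: glass beaker 53 mm across, 68 mm high; origin centre of its underside

How it is judged (in metres and radians):
At the end, for the whole second after the job is handed in: the rocker is fully on the raise side (over 0.44 rad), the bar rests level on the raised saddle alone: within 0.03 rad along its length and 0.06 rad sideways, both end centres more than 101 mm above the worktop (5 mm or more clear of the rests), and it is still (under 20 mm/s and 0.3 rad/s) (value of joint rocker above 0.44 rad and z of each of bar_blue_end, bar_red_end in the frame of stand above 0.101 m and angle between bar's own y axis and vertical between 1.5408 and 1.6008 rad and angle between bar's own z axis and vertical below 0.06 rad and linear speed of bar below 0.02 m/s and angular speed of bar below 0.3 rad/s); the robot touches nothing.
It fails at once if the robot touches the bar (contact force between any of the fingers, the arm and bar above 0.5 N).
It fails at once if the carriage is slid (faster than 0.03 m/s) while the saddle is up (rocker past half) (value of joint rocker above 0.25 rad and (velocity of joint carriage above 0.03 m/s or velocity of joint carriage below -0.03 m/s)).
It fails at once if a bystander is moved more than 20 mm (distance of any of phone, tablet_tub, beaker from where it was at the start of the episode above 0.02 m).
It also fails if it takes over 72 s, if anything falls off the work surface, if the arm or the gripper's body presses on something with over 40 N, if the wrist force passes 120 N, or if a joint passes its speed limit or range.

## Working session

There is one attempt and no reset: what is moved stays moved. The work goes in short steps, Python scripts to look and compute and a tool call to move; the robot and the scene stay as the last step left them, time stands still between calls to the robot, and variables do not carry over. Pictures are saved under pics/ and viewed, and the job is handed in when it is done.

Besides the shell and the picture viewer there is one more tool, called as a command line: name --pt "numbers of a row" for each row, then --argument value for the rest. play_rows: Moves the arm, as the interface text tells. Its arguments: {"type":"object","properties":{"increments":{"type":"array"},"newtons":{"type":"number"}},"required":["increments"]}

```bash
mkdir -p pics; ls; python3 - <<'E'
from workcell import env
import cv2
print(env.state())
for n in("side","top"):
    cv2.imwrite(f"pics/{n}0.png",env.grab_frame(n)[:,:,::-1]); c=env.calibration(n); print(n,c)
E
```

```text
pics
{'time_s': 0.0, 'qpos': array([ 6.39978024e+01,  1.83504510e+01,  8.97065698e+01,  9.25027891e-05,
        7.20441649e+01, -1.14721512e+00]), 'qvel': array([-0.07233088, -0.0525728 , -0.0483498 ,  0.00197012,  0.00279887,
        0.09618419]), 'effort': array([ 5.29397894e-04, -4.12441814e+01, -2.31978196e+01,  7.26772752e-02,
        4.56522102e-02, -1.47533951e-04]), 'ee_pos': array([241.4831048 , 521.29808665, 227.13108692]), 'ee_rot': array([-1.79898836e+02, -2.11380145e-03,  1.55144987e+02]), 'force': array([ 0.37672789, -0.17071459, -0.02156444]), 'torque': array([-0.01287958,  0.04534446,  0.02004594]), 'gripper_width': 91.37928426557886}
side {'fx': 442.27545023676277, 'fy': 442.27545023676277, 'cx': 323.7782342778722, 'cy': 242.26205225932102, 'dist_coeffs': array([-0.10719531,  0.        ,  0.        ,  0.        ,  0.        ]), 'R': array([[-0.98634557, -0.16408972, -0.01403492],
       [-0.07221036,  0.50749712, -0.85862235],
       [ 0.14801378, -0.84588488, -0.51241652]]), 't': array([652.90644878,  36.43303273, 980.79890052])}
top {'fx': 503.7971602123854, 'fy': 503.7971602123854, 'cx': 323.33756943174154, 'cy': 232.1339398426726, 'dist_coeffs': array([-0.04578636,  0.        ,  0.        ,  0.        ,  0.        ]), 'R': array([[ 0.02409045, -0.99964704,  0.0112    ],
       [-0.9961745 , -0.0249451 , -0.08375031],
       [ 0.08400014, -0.00913957, -0.99642383]]), 't': array([ 185.63452325,  618.64803856, 1147.92173701])}
```

View pics/side0.png

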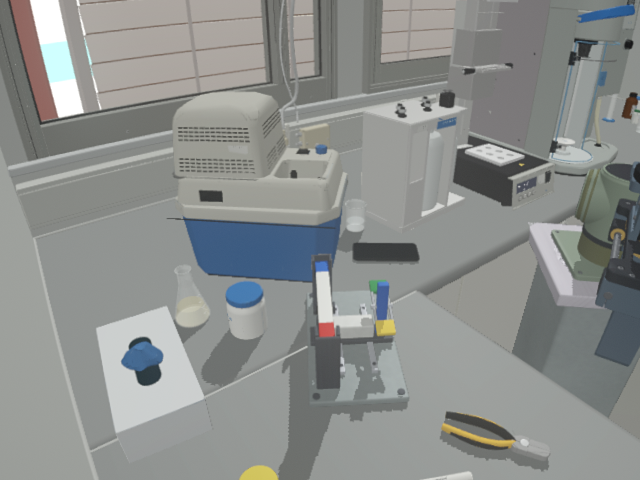

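View pics/top0.png

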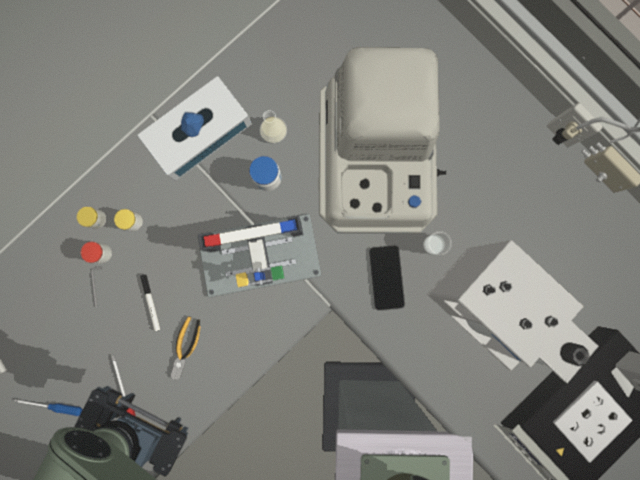

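```bash
cat > h.py <<'E'
from workcell import env
import cv2, numpy as np
C={n:env.calibration(n) for n in("side","top")}
def K(c): return np.array([[c['fx'],0,c['cx']],[0,c['fy'],c['cy']],[0,0,1]])
def ray(n,uv):
    c=C[n]; p=cv2.undistortPoints(np.array([[uv]],float),K(c),c['dist_coeffs'])[0,0]
    R=np.array(c['R']);t=np.array(c['t']); d=R.T@np.array([p[0],p[1],1]); return -R.T@t,d/np.linalg.norm(d)
def onz(n,uv,z):
    o,d=ray(n,uv); return o+d*(z-o[2])/d[2]
def tri(a,b):
    o1,d1=ray("side",a);o2,d2=ray("top",b)
    s=np.linalg.lstsq(np.c_[d1,-d2],o2-o1,rcond=None)[0]; p,q=o1+s[0]*d1,o2+s[1]*d2
    return (p+q)/2,np.linalg.norm(p-q)
def proj(n,X):
    c=C[n]; return cv2.projectPoints(np.array([X],float),cv2.Rodrigues(np.array(c['R']))[0],np.array(c['t'],float),K(c),c['dist_coeffs'])[0][0,0]
E
python3 - <<'E'
from h import *
for n,(x0,y0,x1,y1) in {"side":(280,230,430,420),"top":(185,200,335,310)}.items():
    im=cv2.imread(f"pics/{n}0.png")
    k=5
    cv2.imwrite(f"pics/{n}0z.png",cv2.resize(im[y0:y1,x0:x1],None,fx=min(800/(x1-x0),600/(y1-y0)),fy=min(800/(x1-x0),600/(y1-y0)),interpolation=cv2.INTER_CUBIC))
    hsv=cv2.cvtColor(im,cv2.COLOR_BGR2HSV)
    for col,lo,hi in [("blue",(105,130,60),(130,255,255)),("green",(45,100,40),(85,255,255)),("yellow",(18,130,90),(32,255,255)),("red",(0,150,90),(8,255,255))]:
        m=cv2.inRange(hsv,lo,hi); nn,l,st,ce=cv2.connectedComponentsWithStats(m)
        for i in range(1,nn):
            x,y=ce[i]
            if st[i,4]>12 and x0<x<x1 and y0<y<y1: print(n,col,st[i],ce[i].round(1))
E
```

```text
side blue [315 261  13  10 116] [321.2 265.8]
side blue [377 282  12  37 281] [382.2 297. ]
side green [370 280  15  12  78] [374.1 285. ]
side yellow [376 321  19  15 240] [384.6 327.5]
top blue [280 220  17  13 151] [288.  225.5]
top blue [254 273  11   8  63] [258.6 276. ]
top green [272 266  12  13 120] [277.  272.4]
top yellow [236 273  12  13 122] [241.6 279.2]
top red [204 235  16  11 154] [211.7 240.1]
```

View pics/side0z.png

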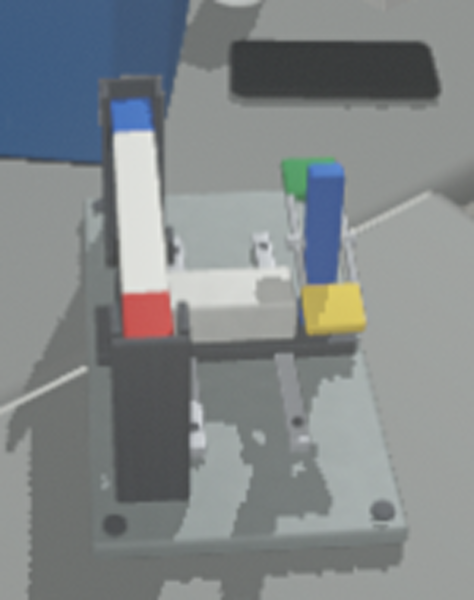

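View pics/top0z.png

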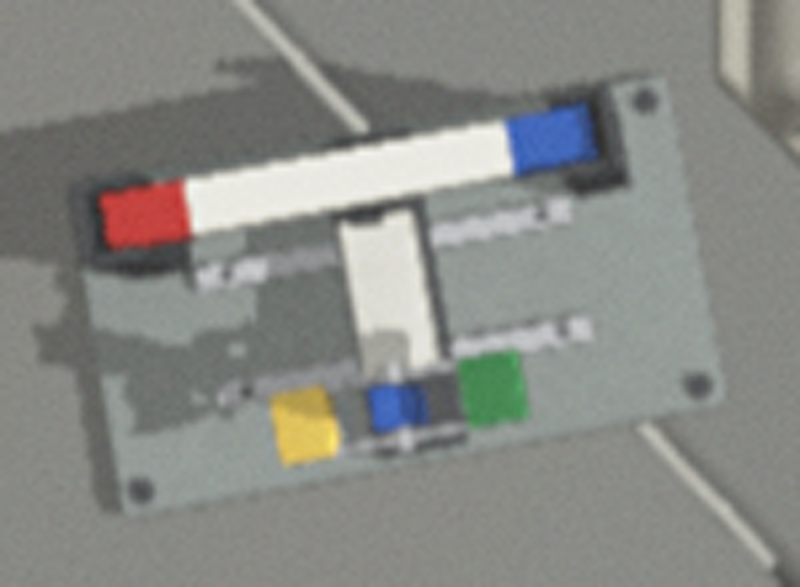

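```bash
python3 - <<'E'
from h import *
print("cams",[ray(n,(320,240))[0].round() for n in C])
g=onz("top",(277,272.4),92); y=onz("top",(241.6,279.2),92)
# with saddle down green up 92; yellow lower ~72
y2=onz("top",(241.6,279.2),72)
t=onz("top",(185+397/5.333,200+406/5.333),125)
r=onz("top",(211.7,240.1),107); b=onz("top",(288,225.5),107)
for k,v in dict(g=g,y92=y,y72=y2,tab=t,r=r,b=b).items(): print(k,v.round(1))
print("tri g",tri((374.1,285),(277,272.4)),"tab", tri((280+325/3.158,230+170/3.158),(185+397/5.333,200+406/5.333)))
print("red-blue len(165)",np.linalg.norm(r-b), "yaw of y axis",np.degrees(np.arctan2(*(r-b)[[1,0]])))
for nm,z in (("g-y",72),("g-y",70)):
    y2=onz("top",(241.6,279.2),z); print(np.linalg.norm(g-y2), np.degrees(np.arctan2(*(y2-g)[[1,0]])))
# corner holes plate z12
for p in ((140,490),(698,385),(645,101)): print(onz("top",(185+p[0]/5.333,200+p[1]/5.333),12).round(1))
# plate corners
for p in ((668,78),(722,402),(122,514)): print('corner',onz("top",(185+p[0]/5.333,200+p[1]/5.333),12).round(1))
E
```

```text
cams [array([501., 918., 543.]), array([ 515.,  211., 1194.])]
g [517.7 300.2  92. ]
y92 [501.  376.8  92. ]
y72 [500.7 379.8  72. ]
tab [508.8 334.4 125. ]
r [583.7 442.3 107. ]
b [619.5 278.4 107. ]
tri g (array([520.38053957, 300.40975307,  90.57021335]), np.float64(5.362507623933688)) tab (array([508.31458121, 334.99330518, 119.63117498]), np.float64(1.002263376468853))
red-blue len(165) 167.7928971300298 yaw of y axis 102.3222129668954
83.79169350034903 102.02377928273538
84.58010265193683 101.99782703172072
[468.7 458.5  12. ]
[520.6 215.8  12. ]
[645.2 242.4  12. ]
corner [655.7 232.5  12. ]
corner [513.4 205.1  12. ]
corner [458.1 466.   12. ]
```

play_rows --pt "27 -22 -2 3.7 1" --pt "28 -22 -5 3.7 1" --pt "28 -22 -5 3.7 1" --pt "28 -22 -5 3.7 1" --pt "28 -22 -5 3.7 1" --pt "28 -22 -5 3.7 1" --pt "28 -22 -10 3.7 1" --pt "27 -22 -10 3.7 1" --pt "27 -22 -15 3.7 1" --pt "27 -23 -15 3.6 1" --pt "0 0 0 0 1" --pt "0 0 0 0 1" --newtons 20

```text
time_s: 1.6
ee_pos: [517.3, 300.9, 150.8]
ee_rot: [180.0, -0.0, -168.0]
force: [-0.5, -0.6, 0.2]
gripper_width: 0.2
```

play_rows --pt "0 0 -20 0 1" --pt "0 0 -20 0 1" --pt "0 0 -5 0 1" --pt "0 0 -4 0 1" --pt "0 0 -4 0 1" --pt "0 0 -4 0 1" --pt "0 0 -4 0 1" --pt "0 0 -3 0 1" --pt "0 0 0 0 1"

```text
time_s: 2.72
ee_pos: [517.8, 300.6, 88.1]
ee_rot: [-180.0, 0.0, -167.9]
force: [-2.2, -3.0, 4.7]
gripper_width: 0.0
```

```bash
cat > look.py <<'E'
import sys
from h import *
tag=sys.argv[1]; out=[]
for n,(x0,y0,x1,y1) in {"side":(280,230,430,420),"top":(185,190,335,310)}.items():
    im=env.grab_frame(n)[:,:,::-1].copy(); cv2.imwrite(f"pics/{n}{tag}.png",im)
    out.append(cv2.resize(im[y0:y1,x0:x1],(395 if n=="side" else 400,500 if n=="side" else 320),interpolation=cv2.INTER_CUBIC))
    hsv=cv2.cvtColor(im,cv2.COLOR_BGR2HSV)
    for col,lo,hi in [("blue",(105,130,60),(130,255,255)),("green",(45,100,40),(85,255,255)),("yellow",(18,130,90),(32,255,255)),("red",(0,150,90),(8,255,255))]:
        m=cv2.inRange(hsv,lo,hi); nn,l,st,ce=cv2.connectedComponentsWithStats(m)
        for i in range(1,nn):
            x,y=ce[i]
            if st[i,4]>12 and x0<x<x1 and y0<y<y1: print(n,col,st[i],ce[i].round(1))
out[1]=cv2.copyMakeBorder(out[1],0,180,0,0,cv2.BORDER_CONSTANT)
cv2.imwrite(f"pics/z{tag}.png",np.hstack(out)); s=env.state(); print(s['time_s'],s['ee_pos'].round(1),s['force'].round(1))
E
python3 look.py 1
```

```text
side blue [315 257  13  10 117] [321.  261.1]
side blue [377 285  11  27 256] [382.1 297.6]
side blue [376 322   9  11  60] [379.5 328.2]
side yellow [377 314  19  10 167] [385.7 318.3]
top blue [280 219  17  13 166] [288.2 225.2]
top red [203 234  16  12 156] [210.6 239.5]
2.825 [517.8 300.6  88. ] [-2.2 -2.7  5.2]
```

View pics/z1.png

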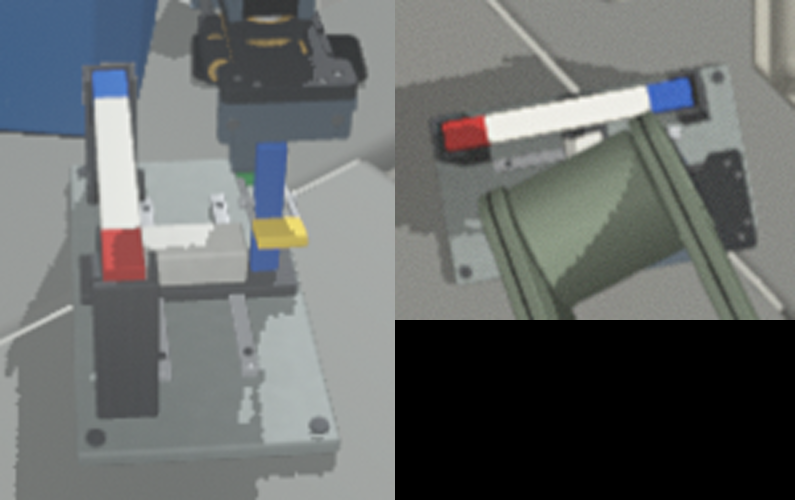

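play_rows --pt "0 0 20 0 1" --pt "0 0 25 0 1" --pt "0 0 20 0 1" --pt "0 0 0 0 1" --pt "-3.5 16 0 0 1" --pt "-5 25 0 0 1" --pt "-5 25 0 0 1" --pt "-4 16 0 0 1" --pt "0 0 0 0 1" --pt "0 0 -20 0 1" --pt "0 0 -20 0 1" --pt "0 0 -5 0 1" --pt "0 0 -4 0 1" --pt "0 0 -4 0 1" --pt "0 0 -4 0 1" --pt "0 0 -4 0 1" --pt "0 0 -4 0 1" --pt "0 0 -2 0 1" --pt "0 0 0 0 1"

```text
time_s: 5.2
ee_pos: [500.5, 383.2, 86.6]
ee_rot: [179.9, 0.1, -168.0]
force: [-3.7, -0.5, 10.9]
gripper_width: 0.5
```

```bash
python3 look.py 2
```

```text
side blue [315 261  13  10 114] [321.3 265.8]
side yellow [377 329  18   7  94] [385.5 331.8]
top blue [280 220  17  13 151] [288.  225.5]
top green [276 266   8  13  70] [279.2 272.2]
top red [204 235  15  11 137] [210.7 239.6]
5.3 [500.5 383.2  86.5] [-3.3 -1.1 10.3]
```

View pics/z2.png

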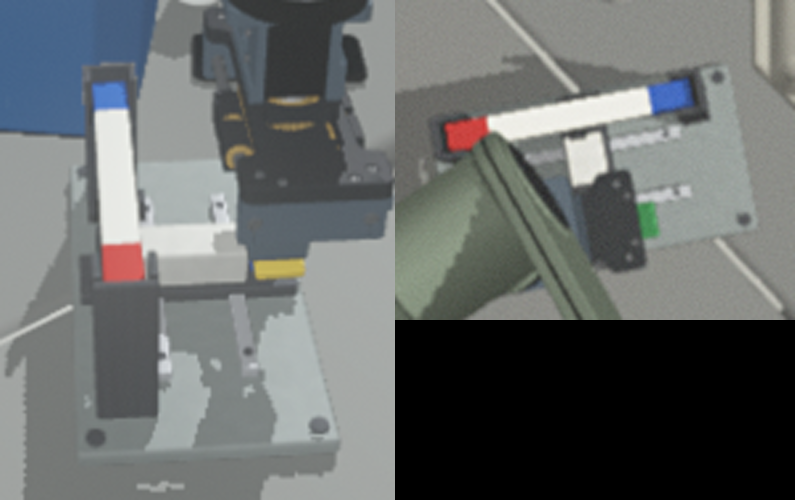

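play_rows --pt "0 0 22 0 1" --pt "0 0 25 0 1" --pt "0 0 20 0 1" --pt "0 0 0 0 1" --pt "3.6 -16 0 0 1" --pt "5 -24 0 0 1" --pt "5 -24 0 0 1" --pt "3 -15 0 0 1" --pt "0 0 -15 0 1" --pt "0 0 -15 0 1" --pt "-1.2 5.8 0 0 1" --pt "-1.2 5.8 0 0 1" --pt "-1 4.8 0 0 1" --pt "-1 4.8 0 0 1" --pt "-1 4.8 0 0 1" --pt "-1 4.8 0 0 1" --pt "-1 4.8 0 0 1" --pt "-1 4.8 0 0 1" --pt "0 0 0 0 1"

```text
time_s: 7.68
ee_pos: [508.8, 342.6, 122.4]
ee_rot: [-179.8, 0.0, -167.9]
force: [0.8, -5.8, 1.7]
gripper_width: 0.5
```

```bash
python3 look.py 3
```

```text
side blue [315 261  13  10 115] [321.2 265.8]
side blue [379 289  12  34 288] [383.9 303.1]
side blue [380 323   7   4  13] [382.4 324.5]
side green [373 295   5   4  15] [375.3 296.3]
side yellow [378 328  19  15 240] [386.8 335. ]
top blue [280 220  17  13 150] [288.  225.6]
top red [204 235  16  11 152] [211.5 240. ]
7.775 [508.7 342.6 122.3] [ 1.1 -5.5  1.8]
```

View pics/z3.png

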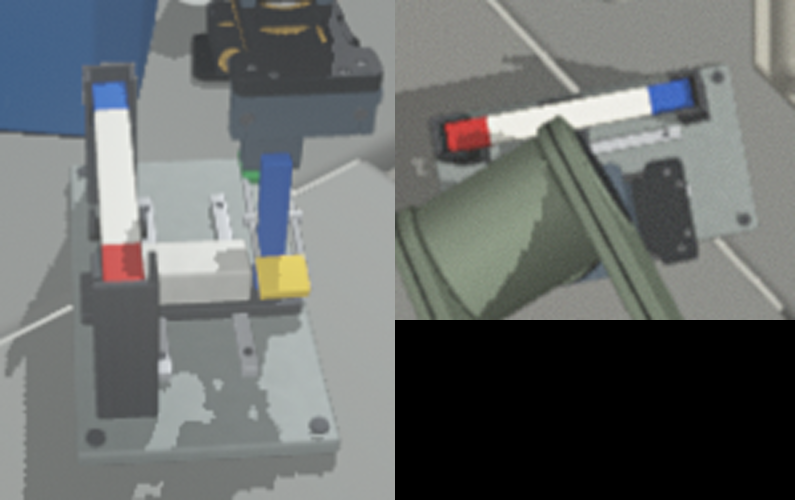

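```bash
cat > sc.py <<'E'
from h import *
O=np.array([557.2,350.2]);uy=np.array([-.2079,.9781]);ux=np.array([.9781,.2079])
def sr(p): d=np.array(p[:2])-O; return (d@uy).round(1),(d@ux).round(1)
E
python3 - <<'E'
from sc import *
for u in ((384.6,327.5),(386.8,335.0)): print(sr(onz("side",u,72)))
E
```

```text
(np.float64(46.4), np.float64(-48.9))
(np.float64(63.7), np.float64(-49.5))
```

play_rows --pt "-0.7 3.5 0 0 1" --pt "-0.7 3.5 0 0 1" --pt "0 0 0 0 1"

```text
time_s: 8.15
ee_pos: [507.3, 349.5, 122.3]
ee_rot: [-179.8, -0.0, -167.9]
force: [1.4, -6.1, 1.6]
gripper_width: 0.9
```

```bash
python3 look.py 4; python3 - <<'E'
from sc import *
print(sr(env.state()['ee_pos']))
E
```

```text
side blue [315 261  13  10 117] [321.2 265.7]
side blue [379 291  13  39 293] [384.5 306.2]
side green [373 298   6   3  15] [375.8 298.8]
side yellow [378 331  20  15 247] [387.3 337.9]
top blue [280 220  17  13 151] [288.  225.5]
top red [204 235  16  11 152] [211.5 239.9]
8.25 [507.3 349.5 122.4] [ 0.7 -5.4  2.5]
(np.float64(9.7), np.float64(-49.0))
```

play_rows --pt "1.8 -8.1 0 0 1" --pt "2 -9.5 0 0 1" --pt "2 -9.5 0 0 1" --pt "0 0 0 0 1" --pt "0 0 -12 0 1" --pt "0 0 -4 0 1" --pt "0 0 -4 0 1" --pt "0 0 -4 0 1" --pt "0 0 -4 0 1" --pt "0 0 -4 0 1" --pt "0 0 -4 0 1" --pt "0 0 -4 0 1" --pt "0 0 0 0 1"

```text
time_s: 9.88
ee_pos: [513.1, 323.8, 85.8]
ee_rot: [-180.0, 0.1, -167.9]
force: [-5.0, -5.8, 23.4]
gripper_width: 0.1
```

```bash
python3 look.py 5; python3 - <<'E'
from sc import *
print(sr(env.state()['ee_pos']))
E
```

```text
side blue [315 261  13   8  96] [321.  264.4]
side blue [380 295  11  26 249] [384.5 307.4]
side blue [378 331  10  12  73] [381.6 337.7]
side yellow [379 323  20  10 169] [388.5 327.6]
top blue [281 220  16  12 149] [288.7 225.3]
top red [203 234  17  12 164] [211.1 239.2]
9.975 [513.1 323.8  85.8] [-4.1 -6.8 22.5]
(np.float64(-16.7), np.float64(-48.6))
```

View pics/z5.png

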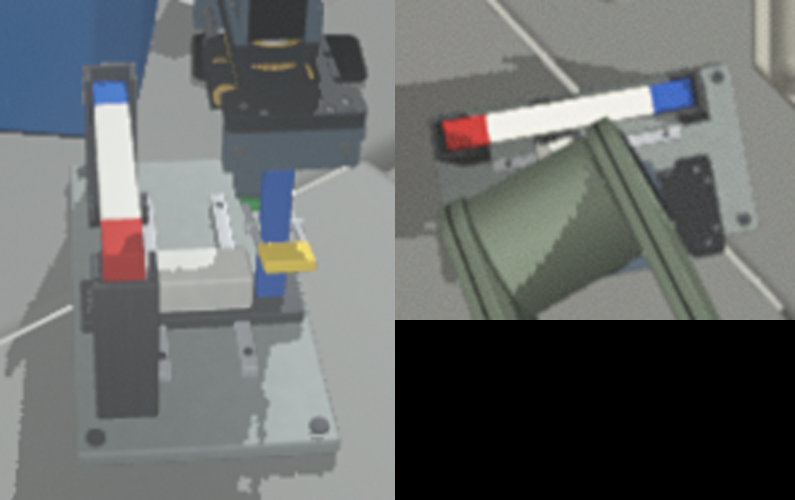

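play_rows --pt "0 0 23 0 1" --pt "0 0 25 0 1" --pt "0 0 20 0 1" --pt "0 0 0 0 1" --pt "-3.3 16 0 0 1" --pt "-5 25 0 0 1" --pt "-5 25 0 0 1" --pt "-4 16 0 0 1" --pt "0 0 0 0 1" --pt "0 0 -20 0 1" --pt "0 0 -20 0 1" --pt "0 0 -6 0 1" --pt "0 0 -4 0 1" --pt "0 0 -4 0 1" --pt "0 0 -4 0 1" --pt "0 0 -4 0 1" --pt "0 0 -4 0 1" --pt "0 0 -1 0 1" --pt "0 0 0 0 1"

```text
time_s: 12.35
ee_pos: [495.8, 406.3, 86.3]
ee_rot: [179.9, 0.1, -168.0]
force: [-5.1, -1.4, 16.1]
gripper_width: 0.6
```

```bash
python3 look.py 6; python3 - <<'E'
from sc import *
print(sr(env.state()['ee_pos']))
E
```

```text
side blue [315 261  13  10 114] [321.3 265.8]
side yellow [379 340  19   7 105] [387.4 342.5]
top blue [280 220  17  13 149] [288.  225.5]
top green [264 268   9  13  76] [268.  274.1]
top red [204 235  16  11 127] [212.5 239.2]
12.45 [495.8 406.3  86.3] [-5.  -1.  16.8]
(np.float64(67.7), np.float64(-48.4))
```

View pics/z6.png

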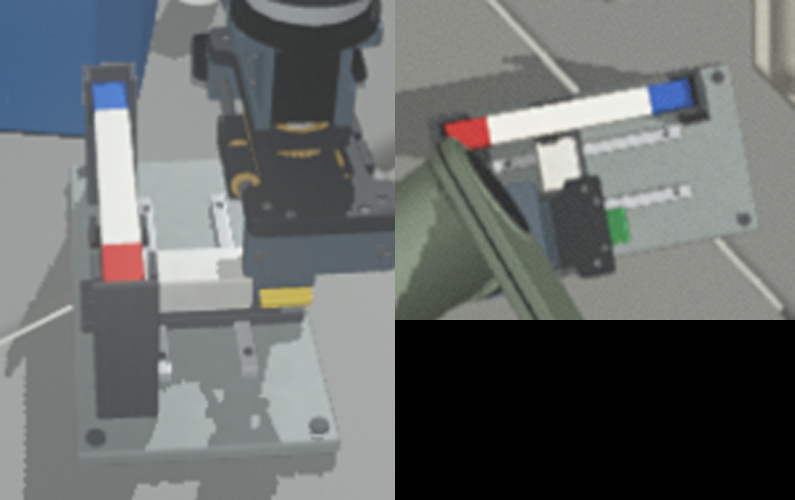

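play_rows --pt "0 0 20 0 1" --pt "0 0 18 0 1" --pt "0 0 0 0 1" --pt "2 -9.8 0 0 1" --pt "2 -9.8 0 0 1" --pt "0.8 -4 0 0 1" --pt "0.8 -4 0 0 1" --pt "0.8 -4 0 0 1" --pt "0.8 -4 0 0 1" --pt "0.8 -4 0 0 1" --pt "0 0 0 0 1"

```text
time_s: 13.82
ee_pos: [503.1, 368.1, 120.3]
ee_rot: [179.8, -0.0, -168.0]
force: [-1.1, 6.8, -3.9]
gripper_width: 0.4
```

```bash
python3 look.py 7; python3 - <<'E'
from sc import *
print(sr(env.state()['ee_pos']))
E
```

```text
side blue [315 261  13  10 114] [321.3 265.8]
side yellow [377 325  19  15 239] [385.8 332.2]
top blue [280 220  17  13 150] [288.  225.5]
top red [204 235  17  11 150] [211.6 239.9]
13.925 [503.1 368.1 120.4] [ 0.3  5.7 -2.8]
(np.float64(28.7), np.float64(-49.2))
```

View pics/z7.png

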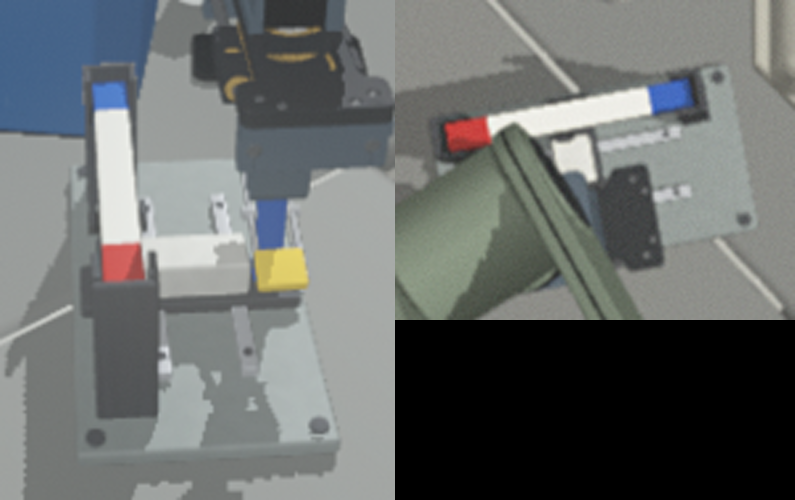

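```bash
python3 - <<'E'
from sc import *
for u in ((384.6,327.5),(386.8,335.0),(387.3,337.9),(385.8,332.2)): print(sr(onz("side",u,72)))
E
```

```text
(np.float64(46.4), np.float64(-48.9))
(np.float64(63.7), np.float64(-49.5))
(np.float64(70.2), np.float64(-49.2))
(np.float64(57.3), np.float64(-49.0))
```

play_rows --pt "-0.6 3 10 0 1" --pt "0 0 20 0 1" --pt "0 0 0 0 1" --pt "4 -20.5 0 0 1" --pt "5 -22 0 0 1" --pt "4 -19 0 0 1" --pt "0 0 0 0 1" --pt "0 0 -20 0 1" --pt "0 0 -20 0 1" --pt "0 0 -4 0 1" --pt "0 0 -4 0 1" --pt "0 0 -3 0 1" --pt "0 0 -3 0 1" --pt "0 0 -3 0 1" --pt "0 0 -3 0 1" --pt "0 0 -3 0 1" --pt "0 0 -3 0 1" --pt "0 0 -2 0 1" --pt "0 0 0 0 1"

```text
time_s: 16.3
ee_pos: [516.4, 307.9, 85.5]
ee_rot: [180.0, 0.1, -167.9]
force: [-2.8, -4.6, 13.7]
gripper_width: 0.5
```

```bash
python3 look.py 8; python3 - <<'E'
from sc import *
print(sr(env.state()['ee_pos']))
E
```

```text
side blue [315 261  13   8  91] [320.9 264.3]
side blue [378 289  12  27 265] [383.2 301.5]
side blue [376 326  10  11  74] [380.7 332.3]
side green [372 300   5   4  13] [374.7 301.2]
side yellow [378 317  19  11 163] [387.  321.9]
side red [320 314   4  11  23] [320.7 318.5]
top blue [281 220  16  12 150] [288.7 225.3]
top red [203 234  17  12 160] [210.9 239.1]
16.4 [516.4 307.9  85.5] [-1.7 -3.8 14.4]
(np.float64(-32.9), np.float64(-48.7))
```

View pics/z8.png

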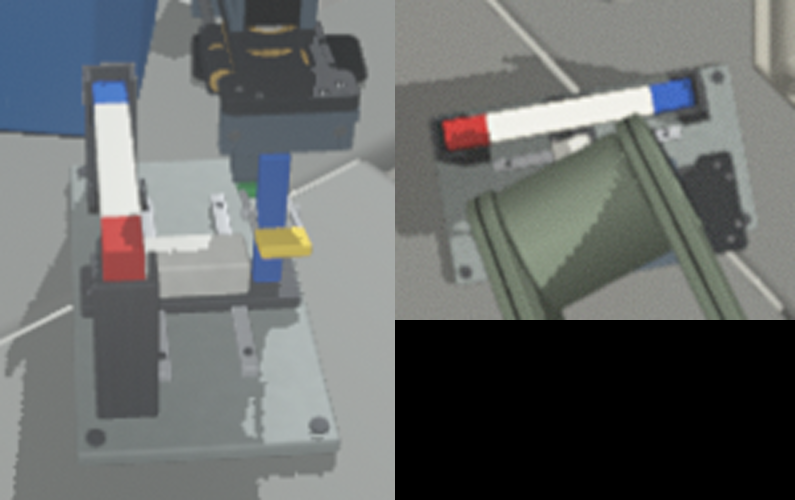

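play_rows --pt "0 0 0 0 1" --pt "0 0 0 0 1" --pt "0 0 0 0 1" --pt "0 0 0 0 1" --pt "0 0 0 0 1" --pt "0 0 0 0 1"

```text
time_s: 17.15
ee_pos: [516.4, 307.9, 85.5]
ee_rot: [180.0, 0.1, -167.9]
force: [-2.6, -3.8, 13.8]
gripper_width: 0.5
```

```bash
python3 look.py 9; python3 - <<'E'
from sc import *
print(sr(env.state()['ee_pos']))
E
```

```text
side blue [315 261  13   8  91] [320.9 264.3]
side blue [378 289  12  27 265] [383.2 301.5]
side blue [377 326   9  11  74] [380.8 332.2]
side yellow [378 317  19  10 164] [387.1 321.9]
side red [320 313   7  12  31] [321.5 318.2]
top blue [281 220  16  12 149] [288.8 225.3]
top red [203 233  17  13 163] [211.  239.1]
17.25 [516.4 307.8  85.5] [-2.1 -4.1 14.4]
(np.float64(-32.9), np.float64(-48.7))
```

View pics/z9.png

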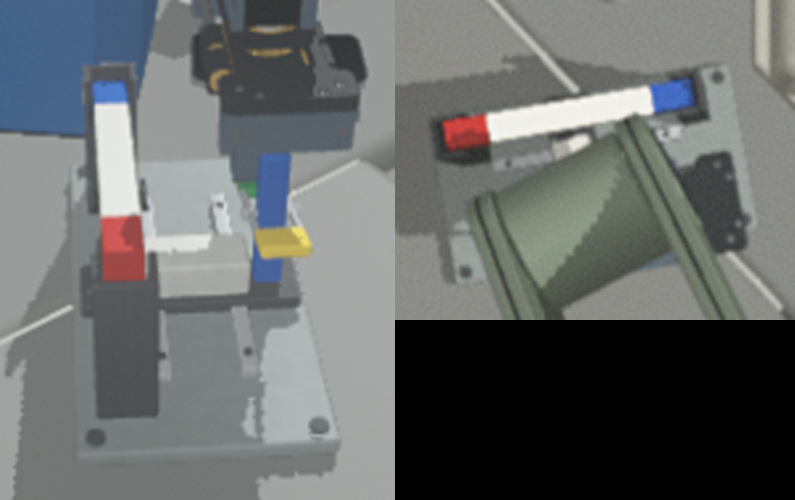

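The previous frame z1 deserves correcting: red had also risen there (its end face shows above the stop), so at carriage ≈ 0 the bar was in fact level. Trials at +24 and +11 both tipped blue-side down. I'll lower the saddle and return to about −1 mm.

play_rows --pt "0 0 23 0 1" --pt "0 0 25 0 1" --pt "0 0 20 0 1" --pt "0 0 0 0 1" --pt "-3.7 17 0 0 1" --pt "-5 25 0 0 1" --pt "-5 25 0 0 1" --pt "-4 17 0 0 1" --pt "0 0 0 0 1" --pt "0 0 -20 0 1" --pt "0 0 -20 0 1" --pt "0 0 -6 0 1" --pt "0 0 -4 0 1" --pt "0 0 -4 0 1" --pt "0 0 -4 0 1" --pt "0 0 -4 0 1" --pt "0 0 -4 0 1" --pt "0 0 -1 0 1" --pt "0 0 0 0 1"

```text
time_s: 19.62
ee_pos: [498.4, 392.2, 86.7]
ee_rot: [179.9, 0.1, -168.0]
force: [-5.0, -2.5, 15.0]
gripper_width: 0.5
```

```bash
python3 look.py 10; python3 - <<'E'
from sc import *
print(sr(env.state()['ee_pos']))
# predicted pixel of blue-end top outer corner etc: lift sensitivity
for s in (-98,98):
  for z in (107,118):
    p=O+45*ux+s*uy; print(s,z,proj("side",[*p,z]).round(1))
E
```

```text
side blue [315 261  13  10 116] [321.3 265.7]
side yellow [378 333  18   8 112] [386.4 336.2]
top blue [280 220  17  12 149] [288.  225.5]
top green [271 267   8  13  66] [274.5 272.9]
top red [204 235  16  11 107] [210.5 238.7]
19.725 [498.4 392.3  86.6] [-4.4 -1.4 15.7]
(np.float64(53.4), np.float64(-48.8))
-98 107 [321.  260.9]
-98 118 [320.9 255.7]
98 107 [326.4 336.2]
98 118 [326.3 330.4]
```

View pics/z10.png

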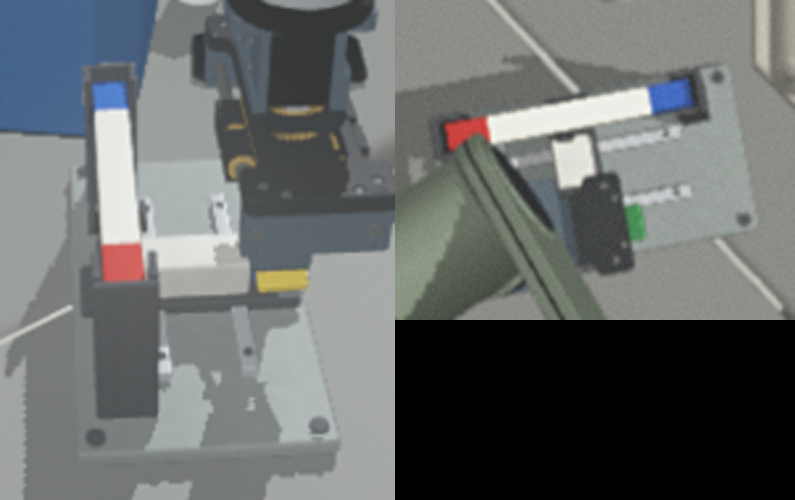

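play_rows --pt "0 0 20 0 1" --pt "0 0 18 0 1" --pt "0 0 0 0 1" --pt "2 -9.6 0 0 1" --pt "2 -9.6 0 0 1" --pt "0.8 -3.6 0 0 1" --pt "0.8 -3.6 0 0 1" --pt "0.8 -3.6 0 0 1" --pt "0.8 -3.6 0 0 1" --pt "0.7 -3.6 0 0 1" --pt "0 0 0 0 1"

```text
time_s: 21.1
ee_pos: [505.4, 356.3, 121.3]
ee_rot: [179.8, -0.0, -168.0]
force: [-1.6, 5.6, -2.9]
gripper_width: 0.4
```

```bash
python3 look.py 11; python3 - <<'E'
from sc import *
print(sr(env.state()['ee_pos']))
im=cv2.imread("pics/side11.png"); m=cv2.inRange(cv2.cvtColor(im,cv2.COLOR_BGR2HSV),(18,130,90),(32,255,255))[230:420,280:430]
ys,xs=np.nonzero(m); print(sr(onz("side",(280+xs.mean(),230+ys.mean()),72)),len(xs))
E
```

```text
side blue [315 261  13  10 116] [321.2 265.8]
side blue [377 302  10  16  73] [382.2 306.9]
side yellow [376 320  19  15 232] [384.6 327.1]
top blue [280 220  17  13 150] [288.  225.5]
top red [204 235  16  11 150] [211.5 239.9]
21.2 [505.4 356.3 121.3] [ 0.4  6.2 -3.5]
(np.float64(16.8), np.float64(-49.4))
(np.float64(45.6), np.float64(-49.0)) 232
```

play_rows --pt "-0.6 3 10 0 1" --pt "0 0 20 0 1" --pt "0 0 0 0 1" --pt "4 -20.5 0 0 1" --pt "5 -22 0 0 1" --pt "4 -19 0 0 1" --pt "0 0 0 0 1" --pt "0 0 -20 0 1" --pt "0 0 -20 0 1" --pt "0 0 -4 0 1" --pt "0 0 -4 0 1" --pt "0 0 -3 0 1" --pt "0 0 -3 0 1" --pt "0 0 -3 0 1" --pt "0 0 -3 0 1" --pt "0 0 -3 0 1" --pt "0 0 -3 0 1" --pt "0 0 -3 0 1" --pt "0 0 0 0 1"

```text
time_s: 23.58
ee_pos: [519.1, 296.2, 85.4]
ee_rot: [180.0, 0.1, -167.9]
force: [-3.0, -4.6, 13.4]
gripper_width: 0.4
```

```bash
python3 look.py 12; python3 - <<'E'
from sc import *
print(sr(env.state()['ee_pos']))
E
```

```text
side blue [315 256  13  10 122] [320.9 260.3]
side blue [377 284  11  27 256] [382.  296.6]
side blue [375 321  10  11  75] [379.6 327.2]
side yellow [376 312  20  10 160] [385.7 316.8]
top blue [280 219  17  12 161] [288.3 225. ]
top red [203 234  16  12 153] [210.6 239.6]
23.675 [519.1 296.2  85.4] [-3.1 -4.3 14. ]
(np.float64(-44.9), np.float64(-48.5))
```

View pics/z12.png

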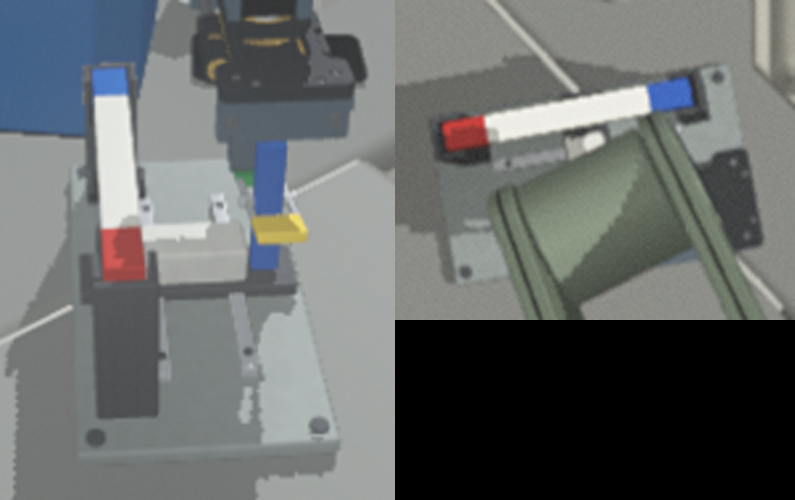

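Both ends are up: blue by 5.5 px, red/white edge by about 5.7 px, which for this view is about 11 mm. Release, withdraw, wait and measure.

play_rows --pt "0 0 8 0 1" --pt "0 0 20 0 1" --pt "0 0 25 0 1" --pt "0 0 30 0 1" --pt "-8 -2 35 0 1" --pt "-25 -5 20 0 1" --pt "-50 -10 10 0 1" --pt "-50 -10 0 0 1" --pt "-40 -10 0 0 1" --pt "0 0 0 0 1" --pt "0 0 0 0 1" --pt "0 0 0 0 1" --pt "0 0 0 0 1" --pt "0 0 0 0 1" --pt "0 0 0 0 1"

```text
time_s: 25.55
ee_pos: [345.7, 259.3, 230.8]
ee_rot: [-180.0, -0.0, -168.0]
force: [0.5, -0.8, -0.6]
gripper_width: 0.5
```

```bash
python3 look.py 13; python3 - <<'E'
from sc import *
# boundary rows (blue/white, white/red) on top face in side view, rest vs lifted
def edges(f):
    im=cv2.imread(f).astype(float); w=im[:,:,:].min(2)   # white high
    res=[]
    for (a,b,x0,x1) in ((258,290,319,326),(300,332,321,329)):
        col=w[a:b,x0:x1].mean(1); th=(col.max()+col.min())/2; i=np.nonzero(np.diff((col>th).astype(int)))[0][0]
        res.append(a+i+(th-col[i])/(col[i+1]-col[i]))
    return np.array(res)
for k in (0,1,8,9,12,13):
    print(k,edges(f"pics/side{k}.png").round(2),(edges(f"pics/side{k}.png")-edges("pics/side0.png")).round(2))
for s in (-65,65):
    p=O+45*ux+s*uy; print(s,proj("side",[*p,107])[1]-proj("side",[*p,118])[1])
E
```

```text
side blue [315 256  13  10 124] [320.9 260.4]
side blue [377 282  11  29 214] [382.2 293.5]
side blue [376 320   7  12  25] [377.6 326.2]
side green [369 292   8   8  39] [373.3 294.7]
side yellow [377 312  19  10 155] [385.9 317. ]
top blue [280 219  17  13 164] [288.2 225.2]
top blue [255 272  10   8  60] [259.2 275.7]
top green [273 267  12  13 122] [278.4 272.6]
top yellow [235 273  13  14 135] [240.7 279.2]
top red [203 234  16  12 155] [210.7 239.6]
25.65 [345.6 259.3 230.9] [ 0.6 -0.  -0.6]
0 [270.88 322.32] [0. 0.]
1 [266.48 316.58] [-4.4  -5.75]
8 [268.64 311.81] [ -2.23 -10.51]
9 [268.64 311.82] [ -2.24 -10.5 ]
12 [265.71 316.09] [-5.17 -6.23]
13 [265.77 316.42] [-5.11 -5.9 ]
-65 5.2680510664851
65 5.692909022036474
```

View pics/z13.png

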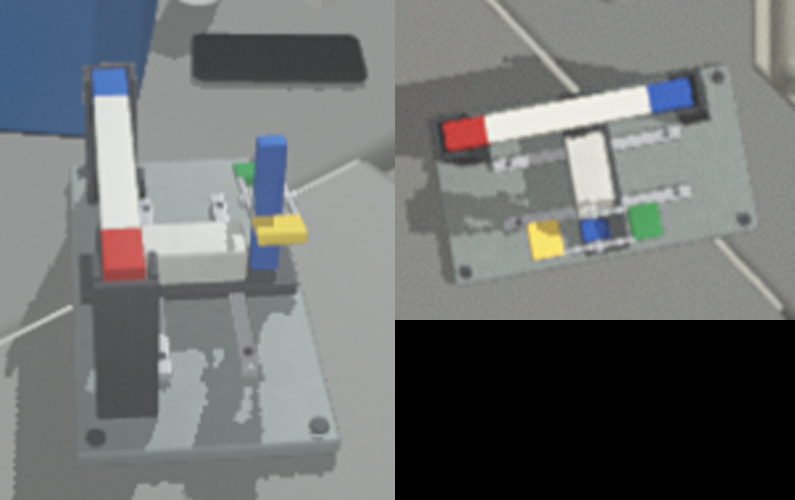

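play_rows --pt "0 0 0 0 1" --pt "0 0 0 0 1" --pt "0 0 0 0 1" --pt "0 0 0 0 1" --pt "0 0 0 0 1" --pt "0 0 0 0 1" --pt "0 0 0 0 1" --pt "0 0 0 0 1" --pt "0 0 0 0 1" --pt "0 0 0 0 1" --pt "0 0 0 0 1" --pt "0 0 0 0 1"

```text
time_s: 27.15
ee_pos: [345.5, 259.3, 231.0]
ee_rot: [180.0, -0.0, -168.0]
force: [0.7, 1.1, -0.8]
gripper_width: 0.6
```

```bash
python3 look.py 14; python3 - <<'E'
from sc import *
a=cv2.imread("pics/side13.png").astype(float);b=cv2.imread("pics/side14.png").astype(float)
print("mean diff bar region",np.abs(a-b)[250:345,310:335].mean(), "elsewhere",np.abs(a-b)[350:400,320:400].mean())
a=cv2.imread("pics/top0.png");b=cv2.imread("pics/top14.png")
d=np.abs(a.astype(float)-b)
for n,(x0,y0,x1,y1) in dict(phone=(365,240,410,315),tub=(245,150,285,195),beaker=(420,228,456,258)).items(): print(n,d[y0:y1,x0:x1].mean().round(2))
E
```

```text
side blue [315 256  13  10 124] [320.9 260.4]
side blue [377 282  11  29 218] [382.2 293.7]
side blue [376 320   9  11  22] [377.9 325. ]
side green [369 292   8   7  37] [373.2 294.4]
side yellow [377 313  19  10 152] [386.  317.1]
top blue [280 219  17  13 161] [288.1 225.2]
top blue [255 272  10   8  63] [259.2 275.8]
top green [273 266  12  13 121] [278.4 272.4]
top yellow [235 273  13  14 134] [240.6 279.2]
top red [203 234  16  12 157] [210.6 239.7]
27.25 [345.5 259.3 231. ] [ 0.1 -0.1 -0.1]
mean diff bar region 0.5007719298245614 elsewhere 0.52825
phone 3.32
tub 3.14
beaker 3.32
```

The bar is still and level, and the bystanders have not moved, so I'm handing the job in.

```bash
python3 -c "
from workcell import env
print(env.job_done())"
```

```text
the job is handed in; nothing more can be done
None
```

The bar now balances level on the raised saddle with the carriage at about −1 mm, close to the middle of the stand. I handed the job in at about 27 s; the hand-in reports no verdict.

- **Trials:** I lifted the bar at about 0, +24, +11 and −1 mm. At +24 and +11 it tipped with the blue end down. I pressed the yellow pad to the stop before every slide.
- **A misreading on the way:** I read the first lift, at 0, as a tip towards red. The picture from the +11 trial showed it had in fact been level. That cost two extra trials.
- **Level and clear:** The last pictures show both ends lifted about 11 mm (blue 10.7 mm, red 11.4 mm). That is a slope of about 0.005 rad.
- **Still:** Pictures taken 1.6 s apart show no motion of the bar beyond image noise.
- **Rocker:** I pressed the green pad to its stop at about 13 N. I judged it fully up from the stop height and the 11 mm lift, not from a direct angle reading.
- **Surroundings:** The arm is withdrawn and touches nothing. The phone, tub and beaker show no change from the start beyond image noise.

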